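# Zero the spice grinder's click dial, set four clicks and lock it

## Robot

A 6-joint arm with a two-finger parallel gripper is mounted at the origin on a cart in front of the work surface, level with it; the furniture and walls round the work are solid. World frame = base frame: x ahead of the robot, y to its left, z up, the work surface at z = 0. Lengths are in m, angles in degrees, forces in N, time in s.
With the tool pointing down it reaches from about 0.275 to 1 m from the base axis. Payload 8.4 kg.
Tool frame: the origin (TCP) lies between the finger pads; the fingertips stand 22 mm ahead of it and the grasp point (between the pads) lies 3 mm ahead of it (ctrl.tip_reach is the distance from the TCP to the fingertips, in m); z points along the fingers, y is the line along which they close (so a half turn about z gives the same grasp; the last joint's range is limited). The gripper opens to 85 mm and grips with 20 to 120 N. Pads are 22 mm wide; open, the fingers measure 114 mm over their backs; the gripper's body (76 mm by 85 mm) begins 54 mm behind the grasp point. The pads swing forward as they close: fully open they stand 13 mm farther back than shut.
Start: joints at [-71.815, 20.225, 93.587, -0, 66.188, -0.138], TCP at [0.196, -0.593, 0.253] pointing down, gripper open.
Joint ranges: [-150.9, 150.9], [-52.94, 120.26], [3.33, 152.33], [-74.26, 254.26], [0, 154.13], [-172.89, 172.89]. Speed limits (degrees/s): [127.2, 127.2, 159.86, 180, 180, 180].

## Interface

Orientations are given as [roll, pitch, yaw] about the fixed x, y, z axes, in that order (R = Rz(yaw) Ry(pitch) Rx(roll)).
In Python, from plant import readout, optics, ctrl gives the robot as it stands. The module is installed in compiled form; this text tells all that it offers.
- The arm moves only by the tool servo_tool, never from a script. Its argument "series" is a list of rows, each an object of numbers: "tx", "ty", "tz": the shift along the tool's x, y, z in units of 0.5 m (1.0 is 0.5 m); "yaw": the turn about the tool's z in units of 360 degrees (1.0 is 360 degrees); "hand": the gripper command: -1 is shut, 1 is fully open, values between are in proportion. A call has 1 to 5 rows; each row shifts and turns the commanded pose from where the row before left it, along the tool's axes as they then stand; what a row does not reach is not made up. A row lasts 1/12 s, in which the tool goes at most 41.7 mm and 7.16 degrees, less where a joint would pass 70% of its speed; a pose out of reach is approached as far as the arm can. A call with a number of a shift or a turn outside -1 to 1 is refused whole. A call with a gripper value outside its range is refused whole. The fingers move at their own pace and stop on an object; "newtons" is the grip in N (left out, the last holds). Time passes only in rows, so rows that do not move let the fingers close. It gives the time, the measured TCP pose, the force, the opening and the grip force at its end, in the units of the state.
- readout.read_state(): the state, without advancing time (a new reading comes with each control period).
- optics.get_image(name): name is "scene" or "top" or "wrist"; returns a dict with "color" (480x640x3 uint8, blue, green, red), "vertical_fov" (degrees; the focal length in pixels is half the picture's height over the tangent of half this angle, whatever the lens; pixels are square), "cx", "cy" (the principal point, pixels), "extrinsics" (4x4, takes a point from world to camera coordinates); the wrist camera has in their place "mount" (4x4, takes a point from camera to tool coordinates, whose origin is the TCP and whose axes are the flange's). Camera axes: x right, y up, looking along -z (the intrinsics and any distortion apply to the point x, -y, -z); pixel columns grow to the right and rows downward; lengths in m; the calibration is good to about 2 mm. A picture is of the moment at which its call begins: read the wrist's pose just before it. There is no depth.
- ctrl.job_done(): hands the job in; it is judged then, once.
Trained networks look in a picture, given as the dict that the camera call returned (one of the last four; its "shot" number tells which), for a name from the list of things; names that differ only in an ending like _2 or _b are one class to them, and where a whole thing is asked for, a point or a joint stands for the part that bears it (a point fixed in the world has none). Each returns a list of dicts, best first, with "conf" (0 to 1); they miss things now and then, are a little off and sometimes report something else, mostly with a low value. They report only what shows in the picture. A call takes as long as a camera call.
- optics.trace(picture, thing): "pixels" (480x640 bool, what is visible of it).
- optics.tip_of(picture, thing): "location" ([x, y, z] in m, in world coordinates, good to about 4 mm: a listed point, or the origin of a listed thing).
The state is a dict: "time": time; "q": joint angles; "qd": joint speeds; "tau": joint torques, N m; "position": TCP position; "eef_rot": TCP orientation; "wrist_force": force on the tool from outside, world axes, zero at the start; "wrist_torque": the same for the moment, N m; "finger_gap": opening from 0.0 (shut) to 1.0 (fully open); "grasp_force": force on a finger pad.
Only numpy, scipy, OpenCV 4.12 (cv2) and the standard library are available. Lean on these libraries where they do the work, as an engineer would, in place of code of your own. Each camera call takes 0.05 s, during which the arm holds its last target. There are 200 camera calls.

## Task

The cap of the spice grinder's click dial has slipped on its shaft, so its white pointer line can no longer be trusted. Turn the dial gently anticlockwise (seen from above) until you feel it meet its zero stop, without forcing it there, then turn it back clockwise by exactly four clicks; only then slide the red lock tab fully home towards the dial and let go. Do not try the lock on any other setting, for its pin bends, and leave the jars beside the grinder where they stand.

Things in the scene. Friction and masses are not known exactly. Their poses are not given: they have to be found in the camera images.
- grinder: Fixed grey countertop spice grinder, base 130 x 370 mm, deck 55 mm above the table. Origin at table level under the dial's axis; x to the back, y to the left towards the amber hopper (54 mm radius, 156 mm high, centred 168 mm from the dial axis along +y), z up. The red lock tab is on the deck on the -y side.
- dial_grip (a point): Grip point of the black dial cap, on its upright axis 93 mm above the table. Its bar is 60 mm long along this point's x, 20 mm thick along its y (grip across this), 40 mm high, its top 15 mm above this point; round skirt below, 34 mm radius, top 24 mm below this point. White line on the -x end. Turns with the cap, which has slipped on the shaft by an unknown angle but holds fast now.
- zero_stop: Hidden inside the grinder: rubber-backed pin that stops the dial 2 degrees anticlockwise of notch 0; origin at the pin, 40 mm from the dial axis along the grinder's x. There the resisting torque does not fall off as at a ridge but passes 0.35 N m within 2 degrees and grows by about 0.09 N m a degree; 1 N m puts 25 N on the pin. It does not show how the cap stands to notch 0.
- lock_slide (a joint): Travel of the red lock tab towards the dial (along the grinder's +y): 0 m = unlocked (start), 0.012 m = fully home against its end stop. It slides at about 2.5 N and stays where it is left. It can pass 4 mm only when the dial is in notch 4, the fourth click from the zero stop.
- lock_tab (a point): Middle of the upright red lock tab: 30 mm wide (x), 12 mm thick (y), reaching from the deck to 11 mm above this point; its foot plate, 40 x 30 mm, is 13 to 18 mm below this point. Starts 105 mm from the dial axis on the grinder's -y side; axes as the grinder's. Push it along +y on its outer face, or pinch it.
- lock_nose: Hidden spring-backed pin of the lock inside the grinder, moves with the tab; origin 30 mm below the deck under the tab, its tip 57 mm from there along +y. It meets the dial's closed ring after 4 mm unless the dial is in notch 4.
- salt: Loose salt shaker, 44 mm across, 90 mm high, to the right of the grinder; origin at the centre of its underside, z up. Leave it.
- paprika: Loose red-brown spice bottle with yellow cap, 68 mm across, 210 mm high, to the right of the grinder; origin at the centre of its underside. Leave it.
- coffee: Loose dark jar with black cap, 68 mm across, 180 mm high, to the right of the grinder; origin at the centre of its underside. Leave it.
- dial_foot (a point): Where the dial's axis meets the deck. The dial has notches every 18 degrees, 0 (at the stop) to 7; it starts in notch 1, 2 or 3. A click is the way over one ridge into the next notch: just past a notch the dial resists with about 0.2 N m, less and less up to the ridge half-way, then pulls on with up to 0.2 N m till it drops into the next notch. Let go, it stays in its notch.

How it is judged (in metres and radians):
On the way, in this order (a step that is already met when the one before it is completed fails the run):
1. the dial is turned anticlockwise on to its zero stop (contact force between zero_stop and anything else above 1 N), for 0.05 s.
2. the lock tab is slid home (value of joint lock_slide above 0.01 m), for 0.2 s.
At the end, for the whole second after the job is handed in: The lock tab is at least 10 mm along its 12 mm travel, which is possible only with the dial on its fourth click; nothing presses on the zero stop (under 0.5 N); the salt shaker, spice bottle and dark jar stand within 30 mm of where they stood (value of joint lock_slide above 0.01 m and contact force between zero_stop and anything else below 0.5 N and distance of each of salt, paprika, coffee from where it was at the start of the episode below 0.03 m); the robot touches nothing.
It fails at once if the dial is forced against its zero stop (over 24 N on the stop) (contact force between zero_stop and anything else above 24 N).
It fails at once if the lock pin is pressed against the dial on a wrong setting (over 5 N on the pin) (contact force between lock_nose and anything else above 5 N).
It fails at once if the salt shaker, spice bottle or dark jar is shifted (more than 30 mm) (distance of any of salt, paprika, coffee from where it was at the start of the episode above 0.03 m).
It also fails if it takes over 72 s, if anything falls off the work surface, if the arm or the gripper's body presses on something with over 40 N, if the wrist force passes 120 N, or if a joint passes its speed limit or range.

## Working session

There is one attempt and no reset: what is moved stays moved. The work goes in short steps, Python scripts to look and compute and a tool call to move; the robot and the scene stay as the last step left them, time stands still between calls to the robot, and variables do not carry over. Pictures are saved under pics/ and viewed, at most 10 in all, crops included, and the job is handed in when it is done.

Besides the shell and the picture viewer there is one more tool, called after "Request:" by a JSON object that holds its "name" and its "arguments", one argument or row to a line. servo_tool: Moves the arm, as the interface text tells. Shifts and turns lie within -1 to 1; 1 stands for 0.5 m of shift or 360 degrees of turn. Its arguments: {"type":"object","properties":{"series":{"type":"array"},"newtons":{"type":"number"}},"required":["series"]}

```bash
mkdir -p pics; cat > h.py <<'E'
from plant import readout, optics, ctrl
import numpy as np, cv2
def st():
    s=readout.read_state()
    for k in ("time","position","eef_rot","wrist_force","wrist_torque","finger_gap","grasp_force"): print(k,np.round(s[k],3))
    return s
E
python3 - <<'E'
from h import *
s=st(); print(np.round(s['q'],1), ctrl.tip_reach)
ims=[]
for c in("scene","top"):
    p=optics.get_image(c); ims.append(p["color"])
    for t in("grinder","dial_grip","dial_foot","lock_tab","salt","paprika","coffee"):
        r=optics.tip_of(p,t); print(c,t,[(np.round(x["location"],3),round(x["conf"],2)) for x in r[:2]])
    cv2.imwrite(f"pics/{c}.png",p["color"])
E
```

```text
time 0.0
position [ 0.196 -0.593  0.253]
eef_rot [-1.79923e+02  2.00000e-03  1.83240e+01]
wrist_force [-0.076 -0.345 -0.489]
wrist_torque [ 0.018 -0.041  0.   ]
finger_gap 1.001
grasp_force 0.0
[-71.8  20.3  93.6  -0.   66.2  -0.1] 0.022
scene grinder []
scene dial_grip []
scene dial_foot []
scene lock_tab [(array([ 0.508, -0.316,  0.073]), 0.67)]
scene salt []
scene paprika [(array([ 0.603, -0.48 , -0.002]), 0.96)]
scene coffee [(array([ 0.438, -0.578, -0.001]), 0.87)]
top grinder [(array([ 0.495, -0.213,  0.003]), 0.57)]
top dial_grip [(array([ 0.496, -0.21 ,  0.091]), 0.9)]
top dial_foot [(array([ 0.499, -0.21 ,  0.055]), 0.81)]
top lock_tab [(array([ 0.502, -0.312,  0.072]), 0.69)]
top salt [(array([ 0.516, -0.527,  0.   ]), 0.74)]
top paprika [(array([ 0.606, -0.483, -0.002]), 0.93)]
top coffee [(array([ 0.442, -0.574, -0.001]), 0.57)]
```

View pics/top.png

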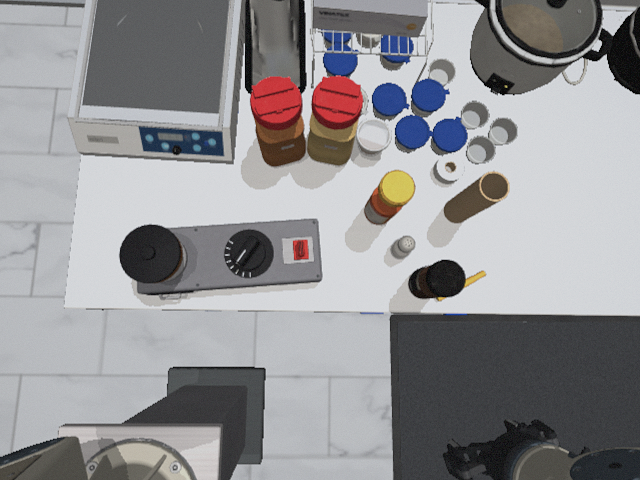

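View pics/scene.png

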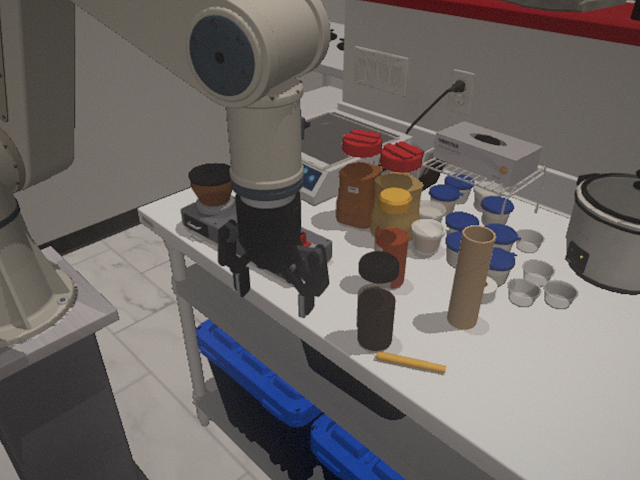

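The top view shows the grinder lying nearly along y: dial at about (248,253), lock tab at (300,250), hopper at (152,253), and the jars well to the right. I'll move over the dial.

Request:
{"name": "servo_tool", "arguments": {
  "series": [
    {"tx": 0.0625,"ty": -0.0414,"hand": 1},
    {"tx": 0.0625,"ty": -0.0414,"hand": 1},
    {"tx": 0.0625,"ty": -0.0414,"hand": 1},
    {"tx": 0.0625,"ty": -0.0414,"hand": 1},
    {"tx": 0.0625,"ty": -0.0414,"hand": 1}
  ]
}}

```text
$.series[0]: bad value
```

Request:
{"name": "servo_tool", "arguments": {
  "series": [
    {"tx": 0.0625,"ty": -0.0414,"hand": 1},
    {"tx": 0.0625,"ty": -0.0414,"hand": 1},
    {"tx": 0.0625,"ty": -0.0414,"hand": 1},
    {"tx": 0.0625,"ty": -0.0414,"hand": 1},
    {"tx": 0.0625,"ty": -0.0414,"hand": 1}
  ]
}}

```text
$.series[0]: bad value
```

Request:
{"name": "servo_tool", "arguments": {
  "series": [
    {"tx": 0.05,"ty": -0.0414,"hand": 1},
    {"tx": 0.0625,"ty": -0.0414,"hand": 1},
    {"tx": 0.04,"ty": -0.03,"hand": 1},
    {"hand": 1},
    {"hand": 1}
  ]
}}

```text
$.series[0]: bad value
```

```bash
python3 - <<'E'
from h import *
s=st()
p=optics.get_image("wrist"); cv2.imwrite("pics/w1.png",p["color"])
print(p["vertical_fov"],p["cx"],p["cy"],[k for k in p],np.round(p["mount"],3))
p2=optics.get_image("top")
for t in("grinder","dial_grip","dial_foot","lock_tab"):
    for q in(p,p2):
        r=optics.tip_of(q,t); print(t,[(np.round(x["location"],4),round(x["conf"],2)) for x in r[:2]])
E
```

```text
time 0.8
position [ 0.196 -0.593  0.253]
eef_rot [180.     -0.     18.324]
wrist_force [-0.064 -0.459  0.34 ]
wrist_torque [-0.061 -0.046 -0.028]
finger_gap 1.001
grasp_force 0.0
67.92785660850141 316.6465112998722 236.30681150432358 ['color', 'vertical_fov', 'cx', 'cy', 'mount', 'shot'] [[-0.     0.965  0.264  0.066]
 [ 1.     0.    -0.     0.002]
 [-0.     0.264 -0.965 -0.121]
 [ 0.     0.     0.     1.   ]]
grinder []
grinder [(array([ 0.4939, -0.2115,  0.0033]), 0.75)]
dial_grip []
dial_grip [(array([ 0.4963, -0.2092,  0.0939]), 0.97)]
dial_foot []
dial_foot [(array([ 0.4951, -0.2079,  0.0569]), 0.72)]
lock_tab []
lock_tab [(array([ 0.5033, -0.3112,  0.0701]), 0.87)]
```

View pics/w1.png

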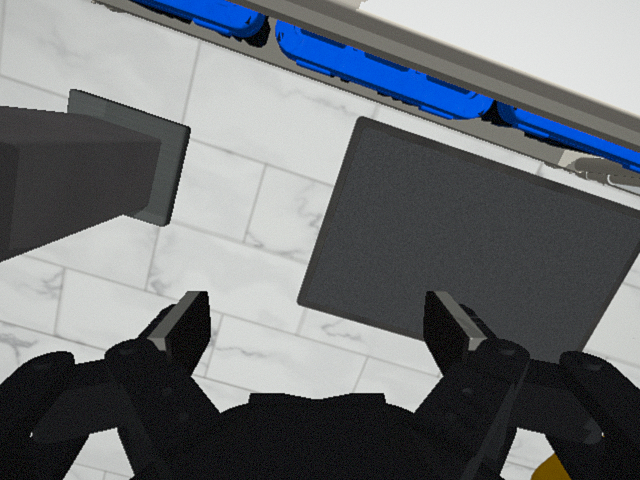

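Nothing moved because the rows were refused; the picture still shows only the floor and table edge, from the start pose. I'll give every key in each row.

Request:
{"name": "servo_tool", "arguments": {
  "series": [
    {"tx": 0.0625,"ty": -0.0414,"tz": 0,"yaw": 0,"hand": 1},
    {"tx": 0.0625,"ty": -0.0414,"tz": 0,"yaw": 0,"hand": 1},
    {"tx": 0.0625,"ty": -0.0414,"tz": 0,"yaw": 0,"hand": 1},
    {"tx": 0.0625,"ty": -0.0414,"tz": 0,"yaw": 0,"hand": 1},
    {"tx": 0.0625,"ty": -0.0414,"tz": 0,"yaw": 0,"hand": 1}
  ]
}}

```text
time: 1.72
position: [0.313, -0.4446, 0.2534]
eef_rot: [180.0, -0.0, 18.3]
wrist_force: [0.6, -0.0, 0.5]
finger_gap: 0.995
grasp_force: 0.0
```

Request:
{"name": "servo_tool", "arguments": {
  "series": [
    {"tx": 0.0625,"ty": -0.0414,"tz": 0,"yaw": 0,"hand": 1},
    {"tx": 0.0625,"ty": -0.0414,"tz": 0,"yaw": 0,"hand": 1},
    {"tx": 0.0625,"ty": -0.0414,"tz": 0,"yaw": 0,"hand": 1},
    {"tx": 0.0625,"ty": -0.0414,"tz": 0,"yaw": 0,"hand": 1},
    {"tx": 0.0625,"ty": -0.0414,"tz": 0,"yaw": 0,"hand": 1}
  ]
}}

```text
time: 2.13
position: [0.429, -0.297, 0.2536]
eef_rot: [180.0, -0.0, 18.3]
wrist_force: [0.3, 0.1, -0.1]
finger_gap: 0.999
grasp_force: 0.0
```

Request:
{"name": "servo_tool", "arguments": {
  "series": [
    {"tx": 0.05,"ty": -0.0414,"tz": 0,"yaw": 0,"hand": 1},
    {"tx": 0,"ty": 0,"tz": 0,"yaw": 0,"hand": 1},
    {"tx": 0,"ty": 0,"tz": 0,"yaw": 0,"hand": 1}
  ]
}}

```text
time: 2.38
position: [0.4461, -0.2698, 0.2534]
eef_rot: [180.0, -0.0, 18.5]
wrist_force: [-0.4, -0.6, -0.4]
finger_gap: 1.003
grasp_force: 0.0
```

```bash
python3 - <<'E'
from h import *
s=st()
p=optics.get_image("wrist"); cv2.imwrite("pics/w2.png",p["color"])
for t in("grinder","dial_grip","lock_tab"):
        r=optics.tip_of(p,t); print(t,[(np.round(x["location"],4),round(x["conf"],2)) for x in r[:2]])
E
```

```text
time 2.383
position [ 0.446 -0.27   0.253]
eef_rot [ 1.79989e+02 -1.00000e-03  1.85110e+01]
wrist_force [-0.352 -0.593 -0.398]
wrist_torque [-0.05   0.074  0.013]
finger_gap 1.003
grasp_force 0.0
grinder [(array([ 0.4955, -0.2112,  0.0039]), 0.73)]
dial_grip [(array([ 0.4944, -0.2062,  0.0967]), 0.56)]
lock_tab []
```

View pics/w2.png

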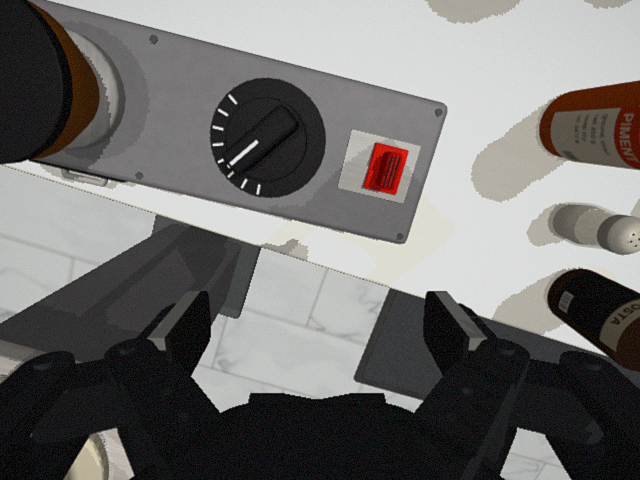

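The wrist view shows the dial at about (267,137), its white line running from (230,163) to (257,142) on the bar's lower-left end, and the red tab at (385,168). The deck's back edge runs from (35,4) to (447,104). I'll turn these into angles.

```bash
cat >> h.py <<'E'
def proj(p,s,uv,z):
    from scipy.spatial.transform import Rotation as R
    T=np.eye(4);T[:3,:3]=R.from_euler("xyz",s["eef_rot"],degrees=True).as_matrix();T[:3,3]=s["position"]
    M=T@p["mount"]; f=240/np.tan(np.radians(p["vertical_fov"]/2))
    d=M[:3,:3]@np.array([(uv[0]-p["cx"])/f,-(uv[1]-p["cy"])/f,-1]); o=M[:3,3]
    return o+d*(z-o[2])/d[2]
E
python3 - <<'E'
from h import *
s=readout.read_state(); p=optics.get_image("wrist")
def ang(a,b,z):
    A,B=proj(p,s,a,z),proj(p,s,b,z); d=B-A; print(np.round(A,4),np.round(B,4),np.degrees(np.arctan2(d[1],d[0])),np.hypot(*d[:2]))
ang((230,163),(257,142),.108)
ang((404,242),(447,104),.055); ang((447,104),(35,4),.055)
print(proj(p,s,(267,137),.079))
c=cv2.resize(p["color"][70:210,190:430],None,fx=3.3,fy=3.3,interpolation=cv2.INTER_CUBIC); cv2.imwrite("pics/w2c.png",c)
E
```

```text
[ 0.4717 -0.1982  0.108 ] [ 0.4923 -0.2129  0.108 ] -35.718982624907305 0.025286657779302276
[ 0.4452 -0.3596  0.055 ] [ 0.5691 -0.3486  0.055 ] 5.0417623175956034 0.12441232974517229
[ 0.5691 -0.3486  0.055 ] [ 0.5357 -0.0104  0.055 ] 95.64080587409181 0.33987890418030847
[ 0.49677786 -0.21507578  0.079     ]
```

View pics/w2c.png

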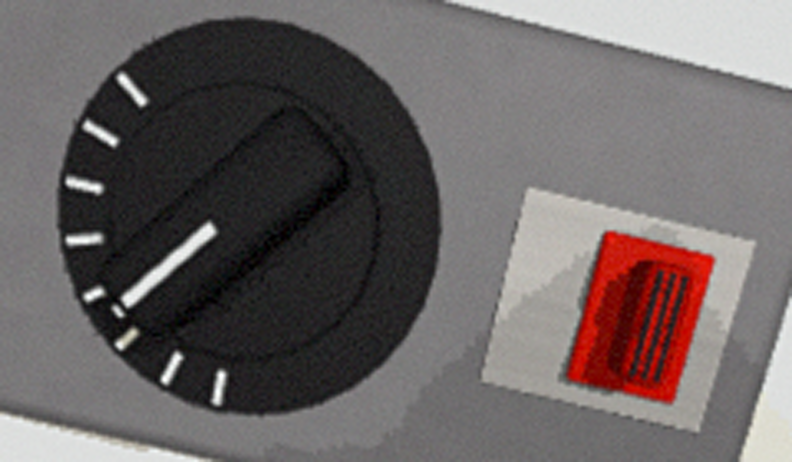

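Request:
{"name": "servo_tool", "arguments": {
  "series": [
    {"tx": 0.0665,"ty": -0.041,"tz": 0,"yaw": 0,"hand": 1},
    {"tx": 0.0665,"ty": -0.041,"tz": 0,"yaw": 0,"hand": 1},
    {"tx": 0,"ty": 0,"tz": 0,"yaw": 0.0182,"hand": 1},
    {"tx": 0,"ty": 0,"tz": 0,"yaw": 0.0182,"hand": 1},
    {"tx": 0,"ty": 0,"tz": 0,"yaw": 0.0182,"hand": 1}
  ]
}}

```text
time: 3.05
position: [0.4955, -0.2116, 0.2532]
eef_rot: [180.0, 0.0, -1.7]
wrist_force: [-0.3, -0.4, -0.2]
finger_gap: 0.999
grasp_force: 0.0
```

Request:
{"name": "servo_tool", "arguments": {
  "series": [
    {"tx": 0,"ty": 0,"tz": 0.02,"yaw": 0.0182,"hand": 1},
    {"tx": 0,"ty": 0,"tz": 0.02,"yaw": 0.0182,"hand": 1},
    {"tx": 0,"ty": 0,"tz": 0.02,"yaw": 0.0182,"hand": 1},
    {"tx": 0,"ty": 0,"tz": 0.02,"yaw": 0.0182,"hand": 1},
    {"tx": 0,"ty": 0,"tz": 0.02,"yaw": 0.0182,"hand": 1}
  ]
}}

```text
time: 3.47
position: [0.4951, -0.2123, 0.2029]
eef_rot: [180.0, -0.0, -34.5]
wrist_force: [-0.2, -0.6, -0.3]
finger_gap: 0.999
grasp_force: 0.0
```

Request:
{"name": "servo_tool", "arguments": {
  "series": [
    {"tx": 0,"ty": 0,"tz": 0,"yaw": 0,"hand": 1},
    {"tx": 0,"ty": 0,"tz": 0,"yaw": 0,"hand": 1}
  ]
}}

```text
time: 3.63
position: [0.4949, -0.2119, 0.203]
eef_rot: [180.0, 0.1, -34.0]
wrist_force: [-0.1, 0.5, -0.0]
finger_gap: 1.001
grasp_force: 0.0
```

```bash
python3 - <<'E'
from h import *
s=st(); print(np.round(s["q"],1))
p=optics.get_image("wrist"); cv2.imwrite("pics/w3.png",p["color"])
for t in("dial_grip","dial_foot"):
        r=optics.tip_of(p,t); print(t,[(np.round(x["location"],4),round(x["conf"],2)) for x in r[:2]])
E
```

```text
time 3.633
position [ 0.495 -0.212  0.203]
eef_rot [ 1.79983e+02  6.80000e-02 -3.39670e+01]
wrist_force [-0.143  0.462 -0.047]
wrist_torque [ 0.035 -0.05  -0.034]
finger_gap 1.001
grasp_force 0.0
[-23.3  15.8 107.   -0.   57.3 100.6]
dial_grip [(array([ 0.4951, -0.2052,  0.0927]), 0.97)]
dial_foot [(array([ 0.4934, -0.209 ,  0.0945]), 0.56)]
```

View pics/w3.png

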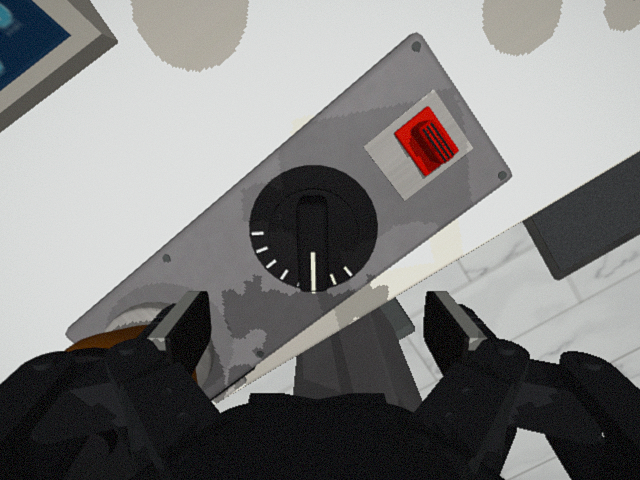

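The bar stands upright in the picture (column 313, white line rows 252–290), midway between the fingers; the skirt is centred at about (314,228). I'll work out the axis from it.

```bash
python3 - <<'E'
from h import *
s=readout.read_state(); p=optics.get_image("wrist")
for uv in((314,165),(314,292),(250,229),(378,229)): print(np.round(proj(p,s,uv,.069),4))
a=[proj(p,s,uv,.069) for uv in((314,165),(314,292),(250,229),(378,229))]
c=np.array([(a[0]+a[1])/2,(a[2]+a[3])/2]); print(c)
y=np.radians(s["eef_rot"][2]); 
for c in (c[0],c[1],np.array([.4955,-.208,0])):
    d=(c-s["position"])[:2]; print("tool dx dy",d@[np.cos(y),np.sin(y)],d@[np.sin(y),-np.cos(y)])
E
```

```text
[ 0.5372 -0.2396  0.069 ]
[ 0.4569 -0.1852  0.069 ]
[ 0.5252 -0.1743  0.069 ]
[ 0.4722 -0.2528  0.069 ]
[[ 0.49707863 -0.21242196  0.069     ]
 [ 0.49869731 -0.21352428  0.069     ]]
tool dx dy 0.001451084992099416 -0.00020287192443101628
tool dx dy 0.003409439417875329 -0.00019303847801550354
tool dx dy -0.0023287977170991484 -0.0029882362560193216
```

Request:
{"name": "servo_tool", "arguments": {
  "series": [
    {"tx": 0,"ty": -0.001,"tz": 0.06,"yaw": 0,"hand": 1},
    {"tx": 0,"ty": 0,"tz": 0.06,"yaw": 0,"hand": 1},
    {"tx": 0,"ty": 0,"tz": 0.06,"yaw": 0,"hand": 1},
    {"tx": 0,"ty": 0,"tz": 0.032,"yaw": 0,"hand": 0},
    {"tx": 0,"ty": 0,"tz": 0,"yaw": 0,"hand": -0.3}
  ],
  "newtons": 20
}}

```text
time: 4.25
position: [0.4939, -0.21, 0.0945]
eef_rot: [179.9, 0.3, -34.0]
wrist_force: [0.2, -0.1, -0.7]
finger_gap: 0.749
grasp_force: 0.0
```

Request:
{"name": "servo_tool", "arguments": {
  "series": [
    {"tx": 0,"ty": 0,"tz": 0,"yaw": 0,"hand": -1},
    {"tx": 0,"ty": 0,"tz": 0,"yaw": 0,"hand": -1},
    {"tx": 0,"ty": 0,"tz": 0,"yaw": 0,"hand": -1},
    {"tx": 0,"ty": 0,"tz": 0,"yaw": 0,"hand": -1},
    {"tx": 0,"ty": 0,"tz": 0,"yaw": 0,"hand": -1}
  ],
  "newtons": 30
}}

```text
time: 4.67
position: [0.4975, -0.2108, 0.0992]
eef_rot: [-179.9, -0.2, -34.1]
wrist_force: [2.2, 4.0, 4.8]
finger_gap: 0.23
grasp_force: 33.8
```

```bash
python3 - <<'E'
from h import *
st()
E
```

```text
time 4.667
position [ 0.497 -0.211  0.099]
eef_rot [-179.9     -0.192  -34.113]
wrist_force [2.226 4.035 4.768]
wrist_torque [ 0.643 -0.275 -0.068]
finger_gap 0.23
grasp_force 33.765
```

Request:
{"name": "servo_tool", "arguments": {
  "series": [
    {"tx": 0,"ty": -0.002,"tz": -0.004,"yaw": 0,"hand": -1},
    {"tx": 0,"ty": 0,"tz": 0,"yaw": 0,"hand": -1},
    {"tx": 0,"ty": 0,"tz": 0,"yaw": 0,"hand": -1}
  ]
}}

```text
time: 4.92
position: [0.4973, -0.2103, 0.0996]
eef_rot: [-180.0, -0.1, -34.1]
wrist_force: [4.9, -0.9, -12.2]
finger_gap: 0.226
grasp_force: 33.6
```

```bash
python3 - <<'E'
from h import *
st()
E
```

```text
time 4.917
position [ 0.497 -0.21   0.1  ]
eef_rot [-1.79974e+02 -1.41000e-01 -3.40790e+01]
wrist_force [  4.931  -0.911 -12.154]
wrist_torque [-0.193 -0.91  -0.048]
finger_gap 0.226
grasp_force 33.639
```

Request:
{"name": "servo_tool", "arguments": {
  "series": [
    {"tx": 0.002,"ty": 0,"tz": 0.0028,"yaw": 0,"hand": -1},
    {"tx": 0,"ty": 0,"tz": 0,"yaw": -0.0125,"hand": -1},
    {"tx": 0,"ty": 0,"tz": 0,"yaw": -0.0125,"hand": -1},
    {"tx": 0,"ty": 0,"tz": 0,"yaw": -0.0125,"hand": -1},
    {"tx": 0,"ty": 0,"tz": 0,"yaw": 0,"hand": -1}
  ],
  "newtons": 40
}}

```text
time: 5.33
position: [0.4978, -0.21, 0.0994]
eef_rot: [-179.9, -0.1, -20.3]
wrist_force: [-0.3, 5.6, 8.2]
finger_gap: 0.227
grasp_force: 43.8
```

```bash
python3 - <<'E'
from h import *
st()
E
```

```text
time 5.333
position [ 0.498 -0.21   0.099]
eef_rot [-1.79934e+02 -6.20000e-02 -2.03440e+01]
wrist_force [-0.284  5.586  8.245]
wrist_torque [ 1.112  0.065 -0.065]
finger_gap 0.227
grasp_force 43.779
```

Request:
{"name": "servo_tool", "arguments": {
  "series": [
    {"tx": 0,"ty": -0.002,"tz": -0.001,"yaw": -0.0083,"hand": -1},
    {"tx": 0,"ty": 0,"tz": 0,"yaw": -0.0083,"hand": -1},
    {"tx": 0,"ty": 0,"tz": 0,"yaw": -0.0056,"hand": -1},
    {"tx": 0,"ty": 0,"tz": 0,"yaw": 0,"hand": -1},
    {"tx": 0,"ty": 0,"tz": 0,"yaw": 0,"hand": -1}
  ]
}}

```text
time: 5.75
position: [0.498, -0.2095, 0.0994]
eef_rot: [-180.0, -0.1, -12.7]
wrist_force: [-1.0, 3.5, 7.6]
finger_gap: 0.228
grasp_force: 43.7
```

```bash
python3 - <<'E'
from h import *
st()
E
```

```text
time 5.75
position [ 0.498 -0.21   0.099]
eef_rot [-1.79993e+02 -5.40000e-02 -1.26630e+01]
wrist_force [-1.008  3.518  7.643]
wrist_torque [0.653 0.168 0.08 ]
finger_gap 0.228
grasp_force 43.661
```

Request:
{"name": "servo_tool", "arguments": {
  "series": [
    {"tx": 0,"ty": -0.001,"tz": -0.001,"yaw": -0.0056,"hand": -1},
    {"tx": 0,"ty": 0,"tz": 0,"yaw": 0,"hand": -1}
  ]
}}

```text
time: 5.92
position: [0.498, -0.2094, 0.0994]
eef_rot: [180.0, -0.1, -10.6]
wrist_force: [1.0, 0.9, 3.0]
finger_gap: 0.227
grasp_force: 43.1
```

```bash
python3 - <<'E'
from h import *
st()
E
```

```text
time 5.917
position [ 0.498 -0.209  0.099]
eef_rot [ 1.79974e+02 -5.10000e-02 -1.05510e+01]
wrist_force [0.996 0.895 2.981]
wrist_torque [0.233 0.088 0.122]
finger_gap 0.227
grasp_force 43.097
```

Request:
{"name": "servo_tool", "arguments": {
  "series": [
    {"tx": 0,"ty": 0,"tz": 0,"yaw": -0.0056,"hand": -1},
    {"tx": 0,"ty": 0,"tz": 0,"yaw": 0,"hand": -1}
  ]
}}

```text
time: 6.08
position: [0.498, -0.2093, 0.0994]
eef_rot: [180.0, -0.0, -8.6]
wrist_force: [-0.4, 1.5, 4.0]
finger_gap: 0.226
grasp_force: 43.3
```

```bash
python3 - <<'E'
from h import *
st()
E
```

```text
time 6.083
position [ 0.498 -0.209  0.099]
eef_rot [ 1.79986e+02 -4.10000e-02 -8.56400e+00]
wrist_force [-0.363  1.498  3.98 ]
wrist_torque [0.334 0.085 0.223]
finger_gap 0.226
grasp_force 43.294
```

Request:
{"name": "servo_tool", "arguments": {
  "series": [
    {"tx": 0,"ty": 0,"tz": 0,"yaw": -0.0042,"hand": -1},
    {"tx": 0,"ty": 0,"tz": 0,"yaw": 0,"hand": -1}
  ]
}}

```text
time: 6.25
position: [0.498, -0.2092, 0.0994]
eef_rot: [180.0, -0.0, -7.1]
wrist_force: [0.5, 2.3, 4.7]
finger_gap: 0.227
grasp_force: 43.5
```

```bash
python3 - <<'E'
from h import *
st()
p=optics.get_image("wrist"); cv2.imwrite("pics/w4.png",p["color"][150:420,150:500])
E
```

```text
time 6.25
position [ 0.498 -0.209  0.099]
eef_rot [ 1.7999e+02 -4.3000e-02 -7.0950e+00]
wrist_force [0.515 2.302 4.655]
wrist_torque [0.355 0.051 0.273]
finger_gap 0.227
grasp_force 43.528
```

View pics/w4.png

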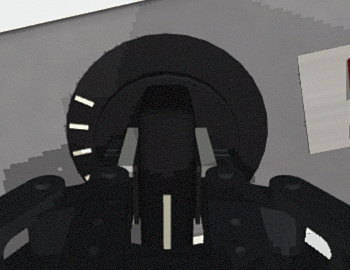

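Request:
{"name": "servo_tool", "arguments": {
  "series": [
    {"tx": 0,"ty": 0,"tz": 0,"yaw": -0.0042,"hand": -1},
    {"tx": 0,"ty": 0,"tz": 0,"yaw": 0,"hand": -1}
  ]
}}

```text
time: 6.47
position: [0.498, -0.2091, 0.0994]
eef_rot: [-180.0, -0.0, -5.6]
wrist_force: [-0.1, 2.2, 5.0]
finger_gap: 0.227
grasp_force: 43.5
```

```bash
python3 - <<'E'
from h import *
s=st(); print(np.round(s["tau"],2),np.round(s["q"],2))
E
```

```text
time 6.467
position [ 0.498 -0.209  0.099]
eef_rot [-1.79998e+02 -4.10000e-02 -5.61800e+00]
wrist_force [-0.095  2.225  4.956]
wrist_torque [0.423 0.039 0.004]
finger_gap 0.227
grasp_force 43.519
[ -1.11 -52.9  -23.45  -0.48  -0.36  -0.36] [-2.2950e+01  2.4230e+01  1.1097e+02  2.0000e-02  4.4760e+01  7.2650e+01]
```

Request:
{"name": "servo_tool", "arguments": {
  "series": [
    {"tx": 0,"ty": 0,"tz": 0,"yaw": -0.0042,"hand": -1},
    {"tx": 0,"ty": 0,"tz": 0,"yaw": 0,"hand": -1}
  ]
}}

```text
time: 6.63
position: [0.498, -0.2091, 0.0994]
eef_rot: [-180.0, -0.0, -4.1]
wrist_force: [-0.2, 2.6, 5.9]
finger_gap: 0.224
grasp_force: 43.5
```

```bash
cat > r.py <<'E'
from h import *
s=readout.read_state(); print(round(s["time"],2),"yaw",round(s["eef_rot"][2],2),"T",np.round(s["wrist_torque"],3),"F",np.round(s["wrist_force"],1),"tau6",round(s["tau"][5],3))
E
python3 r.py
```

```text
6.63 yaw -4.12 T [ 0.471  0.047 -0.138] F [-0.2  2.6  5.9] tau6 -0.469
```

Request:
{"name": "servo_tool", "arguments": {
  "series": [
    {"tx": 0,"ty": 0,"tz": 0,"yaw": -0.0042,"hand": -1},
    {"tx": 0,"ty": 0,"tz": 0,"yaw": 0,"hand": -1}
  ]
}}

```text
time: 6.8
position: [0.498, -0.209, 0.0994]
eef_rot: [-180.0, -0.0, -2.6]
wrist_force: [0.2, 2.4, 5.3]
finger_gap: 0.224
grasp_force: 43.5
```

```bash
python3 r.py
```

```text
6.8 yaw -2.61 T [ 0.547 -0.031 -0.095] F [0.2 2.4 5.3] tau6 -0.452
```

Request:
{"name": "servo_tool", "arguments": {
  "series": [
    {"tx": 0,"ty": 0,"tz": 0,"yaw": -0.01,"hand": -1},
    {"tx": 0,"ty": 0,"tz": 0,"yaw": -0.01,"hand": -1},
    {"tx": 0,"ty": 0,"tz": 0,"yaw": -0.01,"hand": -1},
    {"tx": 0,"ty": 0,"tz": 0,"yaw": 0,"hand": -1}
  ]
}}

```text
time: 7.13
position: [0.4979, -0.2086, 0.0994]
eef_rot: [-180.0, -0.0, 8.3]
wrist_force: [-0.1, 5.1, 6.6]
finger_gap: 0.227
grasp_force: 43.7
```

```bash
python3 r.py
```

```text
7.13 yaw 8.35 T [ 1.039 -0.018  0.153] F [-0.1  5.1  6.6] tau6 -0.902
```

Request:
{"name": "servo_tool", "arguments": {
  "series": [
    {"tx": 0,"ty": 0,"tz": 0,"yaw": -0.0083,"hand": -1},
    {"tx": 0,"ty": 0,"tz": 0,"yaw": 0,"hand": -1}
  ]
}}

```text
time: 7.3
position: [0.4979, -0.2085, 0.0994]
eef_rot: [-179.9, -0.0, 11.3]
wrist_force: [1.4, 6.9, 6.8]
finger_gap: 0.231
grasp_force: 43.8
```

```bash
python3 r.py
```

```text
7.3 yaw 11.29 T [ 1.182 -0.023  0.275] F [1.4 6.9 6.8] tau6 -0.441
```

Request:
{"name": "servo_tool", "arguments": {
  "series": [
    {"tx": 0,"ty": 0,"tz": 0,"yaw": -0.0056,"hand": -1},
    {"tx": 0,"ty": 0,"tz": 0,"yaw": 0,"hand": -1}
  ]
}}

```text
time: 7.47
position: [0.4979, -0.2084, 0.0994]
eef_rot: [-179.9, -0.0, 13.2]
wrist_force: [1.2, 7.0, 7.5]
finger_gap: 0.229
grasp_force: 43.7
```

```bash
python3 r.py
```

```text
7.47 yaw 13.22 T [ 1.238 -0.037  0.023] F [1.2 7.  7.5] tau6 -0.512
```

Request:
{"name": "servo_tool", "arguments": {
  "series": [
    {"tx": 0,"ty": -0.002,"tz": -0.001,"yaw": -0.0056,"hand": -1},
    {"tx": 0,"ty": 0,"tz": 0,"yaw": 0,"hand": -1}
  ]
}}

```text
time: 7.63
position: [0.4979, -0.2081, 0.0995]
eef_rot: [180.0, -0.1, 15.2]
wrist_force: [2.4, 1.5, 0.3]
finger_gap: 0.226
grasp_force: 42.7
```

```bash
python3 r.py
```

```text
7.63 yaw 15.24 T [ 0.25  -0.358 -0.173] F [2.4 1.5 0.3] tau6 -0.663
```

Request:
{"name": "servo_tool", "arguments": {
  "series": [
    {"tx": 0,"ty": 0,"tz": 0,"yaw": -0.0056,"hand": -1},
    {"tx": 0,"ty": 0,"tz": 0,"yaw": 0,"hand": -1}
  ]
}}

```text
time: 7.8
position: [0.4978, -0.2081, 0.0995]
eef_rot: [-180.0, -0.0, 17.2]
wrist_force: [3.5, 2.6, -0.2]
finger_gap: 0.229
grasp_force: 42.8
```

```bash
python3 r.py
```

```text
7.8 yaw 17.23 T [ 0.441 -0.39  -0.278] F [ 3.5  2.6 -0.2] tau6 -0.817
```

Request:
{"name": "servo_tool", "arguments": {
  "series": [
    {"tx": 0,"ty": 0,"tz": 0,"yaw": -0.0035,"hand": -1},
    {"tx": 0,"ty": 0,"tz": 0,"yaw": 0,"hand": -1}
  ]
}}

```text
time: 7.97
position: [0.4978, -0.2081, 0.0995]
eef_rot: [180.0, -0.0, 18.5]
wrist_force: [3.7, 4.0, 0.5]
finger_gap: 0.227
grasp_force: 42.8
```

```bash
python3 r.py
```

```text
7.97 yaw 18.54 T [ 0.521 -0.573 -0.413] F [3.7 4.  0.5] tau6 -0.632
```

Request:
{"name": "servo_tool", "arguments": {
  "series": [
    {"tx": 0,"ty": 0,"tz": 0,"yaw": -0.0028,"hand": -1},
    {"tx": 0,"ty": 0,"tz": 0,"yaw": 0,"hand": -1},
    {"tx": 0,"ty": 0,"tz": 0,"yaw": 0,"hand": -1}
  ]
}}

```text
time: 8.22
position: [0.4978, -0.208, 0.0995]
eef_rot: [-180.0, -0.0, 19.5]
wrist_force: [3.1, 3.5, 0.3]
finger_gap: 0.232
grasp_force: 42.9
```

```bash
python3 r.py
```

```text
8.22 yaw 19.5 T [ 0.602 -0.56  -0.49 ] F [3.1 3.5 0.3] tau6 -0.557
```

Request:
{"name": "servo_tool", "arguments": {
  "series": [
    {"tx": 0,"ty": 0,"tz": 0,"yaw": 0.012,"hand": -1},
    {"tx": 0,"ty": 0,"tz": 0,"yaw": 0.012,"hand": -1},
    {"tx": 0,"ty": 0,"tz": 0,"yaw": 0.012,"hand": -1},
    {"tx": 0,"ty": 0,"tz": 0,"yaw": 0.012,"hand": -1},
    {"tx": 0,"ty": 0,"tz": 0,"yaw": 0,"hand": -1}
  ]
}}

```text
time: 8.63
position: [0.4979, -0.2087, 0.0995]
eef_rot: [179.9, -0.1, 2.1]
wrist_force: [3.7, -0.7, -1.0]
finger_gap: 0.229
grasp_force: 42.4
```

```bash
python3 r.py
```

```text
8.63 yaw 2.1 T [-0.171 -0.594 -0.084] F [ 3.7 -0.7 -1. ] tau6 1.257
```

Request:
{"name": "servo_tool", "arguments": {
  "series": [
    {"tx": 0.001,"ty": 0,"tz": 0,"yaw": 0.015,"hand": -1},
    {"tx": 0,"ty": 0,"tz": 0,"yaw": 0.015,"hand": -1},
    {"tx": 0,"ty": 0,"tz": 0,"yaw": 0.015,"hand": -1},
    {"tx": 0,"ty": 0,"tz": 0,"yaw": 0.015,"hand": -1},
    {"tx": 0,"ty": 0,"tz": 0,"yaw": 0,"hand": -1}
  ]
}}

```text
time: 9.05
position: [0.4979, -0.2095, 0.0995]
eef_rot: [179.9, -0.0, -19.5]
wrist_force: [0.7, -6.7, -2.0]
finger_gap: 0.226
grasp_force: 42.5
```

```bash
python3 r.py
```

```text
9.05 yaw -19.46 T [-1.198 -0.134 -0.21 ] F [ 0.7 -6.7 -2. ] tau6 1.453
```

Request:
{"name": "servo_tool", "arguments": {
  "series": [
    {"tx": 0,"ty": 0,"tz": 0,"yaw": 0.015,"hand": -1},
    {"tx": 0,"ty": 0,"tz": 0,"yaw": 0.015,"hand": -1},
    {"tx": 0,"ty": 0,"tz": 0,"yaw": 0.015,"hand": -1},
    {"tx": 0,"ty": 0,"tz": 0,"yaw": 0.015,"hand": -1},
    {"tx": 0,"ty": 0,"tz": 0,"yaw": 0,"hand": -1}
  ]
}}

```text
time: 9.47
position: [0.4974, -0.2102, 0.0995]
eef_rot: [179.8, -0.1, -41.0]
wrist_force: [-1.5, -12.3, -1.4]
finger_gap: 0.226
grasp_force: 42.6
```

```bash
python3 r.py
```

```text
9.47 yaw -41.03 T [-2.093  0.354 -0.186] F [ -1.5 -12.3  -1.4] tau6 1.446
```

Request:
{"name": "servo_tool", "arguments": {
  "series": [
    {"tx": 0.003,"ty": 0.003,"tz": 0,"yaw": 0.013,"hand": -1},
    {"tx": 0,"ty": 0,"tz": 0,"yaw": 0.013,"hand": -1},
    {"tx": 0,"ty": 0,"tz": 0,"yaw": 0.013,"hand": -1},
    {"tx": 0,"ty": 0,"tz": 0,"yaw": 0,"hand": -1}
  ]
}}

```text
time: 9.8
position: [0.497, -0.211, 0.0994]
eef_rot: [179.9, 0.0, -55.1]
wrist_force: [-3.2, -4.1, 4.5]
finger_gap: 0.227
grasp_force: 43.2
```

```bash
python3 r.py
```

```text
9.8 yaw -55.06 T [-0.696  0.402 -0.134] F [-3.2 -4.1  4.5] tau6 1.243
```

Request:
{"name": "servo_tool", "arguments": {
  "series": [
    {"tx": 0,"ty": 0,"tz": 0,"yaw": 0.0083,"hand": -1},
    {"tx": 0,"ty": 0,"tz": 0,"yaw": 0,"hand": -1}
  ]
}}

```text
time: 9.97
position: [0.4969, -0.211, 0.0994]
eef_rot: [179.9, 0.0, -57.9]
wrist_force: [-3.5, -4.4, 4.0]
finger_gap: 0.231
grasp_force: 43.2
```

```bash
python3 r.py
```

```text
9.97 yaw -57.94 T [-0.782  0.578 -0.232] F [-3.5 -4.4  4. ] tau6 0.489
```

Request:
{"name": "servo_tool", "arguments": {
  "series": [
    {"tx": 0,"ty": 0,"tz": 0,"yaw": 0.0042,"hand": -1},
    {"tx": 0,"ty": 0,"tz": 0,"yaw": 0,"hand": -1}
  ]
}}

```text
time: 10.13
position: [0.4968, -0.2111, 0.0994]
eef_rot: [179.9, 0.0, -59.4]
wrist_force: [-3.8, -4.6, 4.2]
finger_gap: 0.224
grasp_force: 43.2
```

```bash
python3 r.py
```

```text
10.13 yaw -59.35 T [-0.749  0.607 -0.104] F [-3.8 -4.6  4.2] tau6 0.277
```

Request:
{"name": "servo_tool", "arguments": {
  "series": [
    {"tx": 0,"ty": 0,"tz": 0,"yaw": 0.0014,"hand": -1},
    {"tx": 0,"ty": 0,"tz": 0,"yaw": 0,"hand": 0},
    {"tx": 0,"ty": 0,"tz": 0,"yaw": 0,"hand": 0.3},
    {"tx": 0,"ty": 0,"tz": 0,"yaw": 0,"hand": 0.3},
    {"tx": 0,"ty": 0,"tz": -0.02,"yaw": 0,"hand": 0.3}
  ]
}}

```text
time: 10.55
position: [0.4969, -0.2097, 0.1082]
eef_rot: [179.9, 0.1, -59.9]
wrist_force: [0.2, -0.0, -0.6]
finger_gap: 0.652
grasp_force: 0.0
```

Request:
{"name": "servo_tool", "arguments": {
  "series": [
    {"tx": 0,"ty": 0,"tz": -0.06,"yaw": 0,"hand": 0.3},
    {"tx": 0,"ty": 0,"tz": -0.06,"yaw": 0,"hand": 0.3},
    {"tx": 0,"ty": 0,"tz": -0.06,"yaw": 0,"hand": 0.3},
    {"tx": 0,"ty": 0,"tz": -0.03,"yaw": -0.018,"hand": 0.3},
    {"tx": 0,"ty": 0,"tz": 0,"yaw": -0.018,"hand": 0.3}
  ]
}}

```text
time: 10.97
position: [0.5001, -0.211, 0.2192]
eef_rot: [-179.8, -0.4, -46.7]
wrist_force: [1.4, 0.5, -0.9]
finger_gap: 0.65
grasp_force: 0.0
```

Request:
{"name": "servo_tool", "arguments": {
  "series": [
    {"tx": 0,"ty": 0,"tz": 0,"yaw": -0.018,"hand": 0.3},
    {"tx": 0,"ty": 0,"tz": 0,"yaw": -0.018,"hand": 0.3},
    {"tx": 0,"ty": 0,"tz": 0,"yaw": -0.018,"hand": 0.3},
    {"tx": 0,"ty": 0,"tz": 0,"yaw": -0.018,"hand": 0.3},
    {"tx": 0,"ty": 0,"tz": 0,"yaw": -0.018,"hand": 0.3}
  ]
}}

```text
time: 11.38
position: [0.498, -0.2101, 0.2151]
eef_rot: [180.0, -0.0, -14.2]
wrist_force: [0.6, 0.1, -0.1]
finger_gap: 0.648
grasp_force: 0.0
```

Request:
{"name": "servo_tool", "arguments": {
  "series": [
    {"tx": 0,"ty": 0,"tz": 0,"yaw": -0.018,"hand": 0.3},
    {"tx": 0,"ty": 0,"tz": 0,"yaw": -0.018,"hand": 0.3},
    {"tx": 0,"ty": 0,"tz": 0,"yaw": -0.0036,"hand": 0.3},
    {"tx": 0,"ty": 0,"tz": 0,"yaw": 0,"hand": 0.3},
    {"tx": 0,"ty": 0,"tz": 0,"yaw": 0,"hand": 0.3}
  ]
}}

```text
time: 11.8
position: [0.4981, -0.2102, 0.2147]
eef_rot: [180.0, -0.0, -0.5]
wrist_force: [-1.2, -0.2, 0.2]
finger_gap: 0.652
grasp_force: 0.0
```

```bash
python3 - <<'E'
from h import *
s=st()
p=optics.get_image("wrist"); cv2.imwrite("pics/w5.png",p["color"])
for t in("dial_grip","lock_tab"):
        r=optics.tip_of(p,t); print(t,[(np.round(x["location"],4),round(x["conf"],2)) for x in r[:2]])
E
```

```text
time 11.8
position [ 0.498 -0.21   0.215]
eef_rot [ 1.79997e+02 -1.10000e-02 -5.00000e-01]
wrist_force [-1.224 -0.245  0.19 ]
wrist_torque [-0.006 -0.013  0.006]
finger_gap 0.652
grasp_force 0.0
dial_grip [(array([ 0.4945, -0.208 ,  0.0954]), 0.88)]
lock_tab [(array([ 0.5037, -0.3158,  0.0725]), 0.92)]
```

View pics/w5.png

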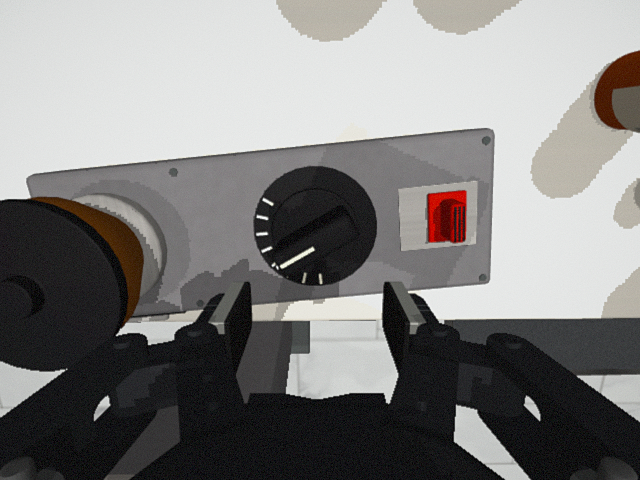

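The wrist view shows the white line from (281,267) to (314,250), which is four clicks on from the stop by feel. The red tab is at (452,218), still unlocked, and the deck edges give a grinder yaw of about 5.5°. I'll go to the tab.

Request:
{"name": "servo_tool", "arguments": {
  "series": [
    {"tx": 0,"ty": 0,"tz": 0,"yaw": -0.0167,"hand": 0.3},
    {"tx": -0.002,"ty": 0.07,"tz": 0,"yaw": 0,"hand": 0.2},
    {"tx": -0.002,"ty": 0.07,"tz": 0,"yaw": 0,"hand": 0},
    {"tx": -0.002,"ty": 0.07,"tz": 0,"yaw": 0,"hand": -0.1},
    {"tx": 0,"ty": 0,"tz": 0,"yaw": 0,"hand": -0.1}
  ]
}}

```text
time: 12.37
position: [0.5062, -0.3202, 0.2147]
eef_rot: [179.8, -0.1, 5.5]
wrist_force: [-0.4, 0.1, 0.3]
finger_gap: 0.45
grasp_force: 0.0
```

Request:
{"name": "servo_tool", "arguments": {
  "series": [
    {"tx": 0,"ty": 0,"tz": 0.06,"yaw": 0,"hand": -0.1},
    {"tx": 0,"ty": 0,"tz": 0.06,"yaw": 0,"hand": -0.1},
    {"tx": 0,"ty": 0,"tz": 0.05,"yaw": 0,"hand": -0.1},
    {"tx": 0,"ty": 0,"tz": 0,"yaw": 0,"hand": -0.1},
    {"tx": 0,"ty": 0,"tz": 0,"yaw": 0,"hand": -0.1}
  ]
}}

```text
time: 12.78
position: [0.5047, -0.3144, 0.1285]
eef_rot: [-179.9, 0.1, 5.6]
wrist_force: [0.9, -0.4, 0.1]
finger_gap: 0.452
grasp_force: 0.0
```

```bash
python3 - <<'E'
from h import *
s=st()
p=optics.get_image("wrist"); cv2.imwrite("pics/w6.png",p["color"])
r=optics.tip_of(p,"lock_tab"); print([(np.round(x["location"],4),round(x["conf"],2)) for x in r[:2]])
E
```

```text
time 12.783
position [ 0.505 -0.314  0.129]
eef_rot [-1.79889e+02  1.41000e-01  5.64700e+00]
wrist_force [ 0.886 -0.387  0.107]
wrist_torque [0.052 0.018 0.057]
finger_gap 0.452
grasp_force 0.0
[(array([ 0.5015, -0.3155,  0.071 ]), 0.55)]
```

View pics/w6.png

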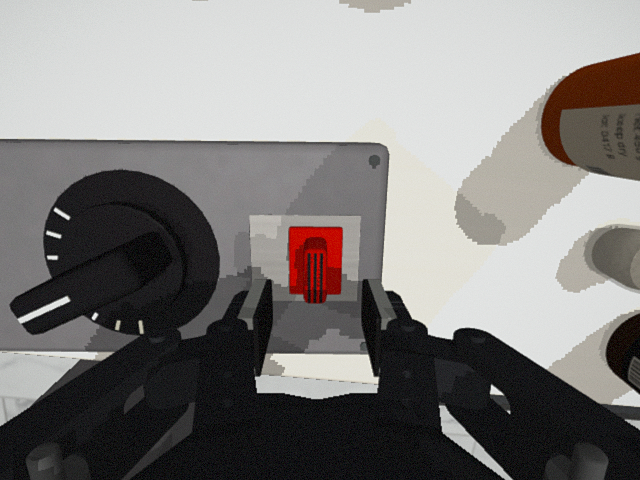

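The tab at (315,275) sits midway between the pads (columns 262 and 375), and the gripper is square with the deck. I'll go down and pinch it.

Request:
{"name": "servo_tool", "arguments": {
  "series": [
    {"tx": 0,"ty": 0,"tz": 0.05,"yaw": 0,"hand": -0.1},
    {"tx": 0,"ty": 0,"tz": 0.034,"yaw": 0,"hand": -0.1},
    {"tx": 0,"ty": 0,"tz": 0,"yaw": 0,"hand": -0.1},
    {"tx": 0,"ty": 0,"tz": 0,"yaw": 0,"hand": -0.5},
    {"tx": 0,"ty": 0,"tz": 0,"yaw": 0,"hand": -0.8}
  ],
  "newtons": 20
}}

```text
time: 13.3
position: [0.5065, -0.3154, 0.0893]
eef_rot: [179.9, -0.1, 5.7]
wrist_force: [-1.9, 18.2, 10.3]
finger_gap: 0.177
grasp_force: 11.0
```

Request:
{"name": "servo_tool", "arguments": {
  "series": [
    {"tx": 0,"ty": 0,"tz": 0,"yaw": 0,"hand": -1},
    {"tx": 0,"ty": 0,"tz": 0,"yaw": 0,"hand": -1},
    {"tx": 0,"ty": 0,"tz": 0,"yaw": 0,"hand": -1}
  ]
}}

```text
time: 13.55
position: [0.5062, -0.3135, 0.0894]
eef_rot: [-179.9, -0.1, 5.6]
wrist_force: [0.4, 10.8, 5.4]
finger_gap: 0.128
grasp_force: 22.5
```

```bash
python3 r.py
```

```text
13.55 yaw 5.62 T [ 1.812 -0.12  -0.159] F [ 0.4 10.8  5.4] tau6 -0.186
```

Request:
{"name": "servo_tool", "arguments": {
  "series": [
    {"tx": 0,"ty": -0.004,"tz": 0,"yaw": 0,"hand": -1},
    {"tx": 0,"ty": -0.004,"tz": 0,"yaw": 0,"hand": -1},
    {"tx": 0,"ty": 0,"tz": 0,"yaw": 0,"hand": -1}
  ]
}}

```text
time: 13.8
position: [0.5061, -0.3118, 0.0894]
eef_rot: [179.9, -0.1, 5.7]
wrist_force: [-1.3, -0.7, 8.2]
finger_gap: 0.134
grasp_force: 23.0
```

```bash
python3 r.py
```

```text
13.8 yaw 5.69 T [-0.021  0.324 -0.193] F [-1.3 -0.7  8.2] tau6 -0.152
```

Request:
{"name": "servo_tool", "arguments": {
  "series": [
    {"tx": 0,"ty": -0.0015,"tz": 0,"yaw": 0,"hand": -1},
    {"tx": 0,"ty": 0,"tz": 0,"yaw": 0,"hand": -1}
  ]
}}

```text
time: 13.97
position: [0.5061, -0.3114, 0.0894]
eef_rot: [179.9, -0.1, 5.7]
wrist_force: [-2.1, -2.1, 7.6]
finger_gap: 0.131
grasp_force: 23.0
```

```bash
python3 r.py
```

```text
13.97 yaw 5.68 T [-0.273  0.366 -0.209] F [-2.1 -2.1  7.6] tau6 -0.182
```

Request:
{"name": "servo_tool", "arguments": {
  "series": [
    {"tx": 0,"ty": -0.002,"tz": 0,"yaw": 0,"hand": -1},
    {"tx": 0,"ty": 0,"tz": 0,"yaw": 0,"hand": -1}
  ]
}}

```text
time: 14.13
position: [0.506, -0.3105, 0.0894]
eef_rot: [179.8, -0.1, 5.7]
wrist_force: [-0.9, -1.1, 7.9]
finger_gap: 0.131
grasp_force: 22.9
```

```bash
python3 r.py
```

```text
14.13 yaw 5.68 T [-0.382  0.328 -0.206] F [-0.9 -1.1  7.9] tau6 -0.177
```

Request:
{"name": "servo_tool", "arguments": {
  "series": [
    {"tx": 0,"ty": -0.0015,"tz": 0,"yaw": 0,"hand": -1},
    {"tx": 0,"ty": 0,"tz": 0,"yaw": 0,"hand": -1}
  ]
}}

```text
time: 14.3
position: [0.5059, -0.3098, 0.0894]
eef_rot: [179.8, -0.1, 5.7]
wrist_force: [-3.1, -1.9, 7.9]
finger_gap: 0.135
grasp_force: 22.9
```

```bash
python3 r.py
```

```text
14.3 yaw 5.68 T [-0.397  0.311 -0.208] F [-3.1 -1.9  7.9] tau6 -0.181
```

Sliding freely at about 2 N. I'll go on past the 4 mm point in small steps.

Request:
{"name": "servo_tool", "arguments": {
  "series": [
    {"tx": 0,"ty": -0.0015,"tz": 0,"yaw": 0,"hand": -1},
    {"tx": 0,"ty": 0,"tz": 0,"yaw": 0,"hand": -1}
  ]
}}

```text
time: 14.47
position: [0.5059, -0.3091, 0.0894]
eef_rot: [179.8, -0.1, 5.7]
wrist_force: [-2.4, -1.9, 9.0]
finger_gap: 0.135
grasp_force: 22.9
```

```bash
python3 r.py
```

```text
14.47 yaw 5.68 T [-0.448  0.33  -0.184] F [-2.4 -1.9  9. ] tau6 -0.181
```

Request:
{"name": "servo_tool", "arguments": {
  "series": [
    {"tx": 0,"ty": -0.0015,"tz": 0,"yaw": 0,"hand": -1},
    {"tx": 0,"ty": 0,"tz": 0,"yaw": 0,"hand": -1}
  ]
}}

```text
time: 14.63
position: [0.5058, -0.3084, 0.0894]
eef_rot: [179.8, -0.1, 5.7]
wrist_force: [-1.7, -2.1, 7.7]
finger_gap: 0.134
grasp_force: 22.9
```

```bash
python3 r.py
```

```text
14.63 yaw 5.68 T [-0.407  0.325 -0.189] F [-1.7 -2.1  7.7] tau6 -0.181
```

Request:
{"name": "servo_tool", "arguments": {
  "series": [
    {"tx": 0,"ty": -0.0015,"tz": 0,"yaw": 0,"hand": -1},
    {"tx": 0,"ty": 0,"tz": 0,"yaw": 0,"hand": -1}
  ]
}}

```text
time: 14.8
position: [0.5058, -0.3076, 0.0894]
eef_rot: [179.8, -0.1, 5.7]
wrist_force: [-1.6, -1.9, 8.0]
finger_gap: 0.137
grasp_force: 22.9
```

```bash
python3 r.py
```

```text
14.8 yaw 5.68 T [-0.46   0.291 -0.174] F [-1.6 -1.9  8. ] tau6 -0.181
```

Request:
{"name": "servo_tool", "arguments": {
  "series": [
    {"tx": 0,"ty": -0.0015,"tz": 0,"yaw": 0,"hand": -1},
    {"tx": 0,"ty": 0,"tz": 0,"yaw": 0,"hand": -1}
  ]
}}

```text
time: 14.97
position: [0.5057, -0.3069, 0.0894]
eef_rot: [179.8, -0.2, 5.7]
wrist_force: [-2.9, -2.1, 7.7]
finger_gap: 0.139
grasp_force: 22.9
```

```bash
python3 r.py
```

```text
14.97 yaw 5.68 T [-0.399  0.375 -0.171] F [-2.9 -2.1  7.7] tau6 -0.181
```

Past the pin point at constant force, so the dial is in notch 4. I'll run it home.

Request:
{"name": "servo_tool", "arguments": {
  "series": [
    {"tx": 0,"ty": -0.003,"tz": 0,"yaw": 0,"hand": -1},
    {"tx": 0,"ty": -0.003,"tz": 0,"yaw": 0,"hand": -1},
    {"tx": 0,"ty": -0.003,"tz": 0,"yaw": 0,"hand": -1},
    {"tx": 0,"ty": 0,"tz": 0,"yaw": 0,"hand": -1}
  ]
}}

```text
time: 15.3
position: [0.5053, -0.3022, 0.0894]
eef_rot: [179.8, -0.2, 5.7]
wrist_force: [-1.4, -1.4, 8.0]
finger_gap: 0.133
grasp_force: 22.9
```

```bash
python3 r.py
```

```text
15.3 yaw 5.68 T [-0.324  0.296 -0.195] F [-1.4 -1.4  8. ] tau6 -0.162
```

Request:
{"name": "servo_tool", "arguments": {
  "series": [
    {"tx": 0,"ty": -0.003,"tz": 0,"yaw": 0,"hand": -1},
    {"tx": 0,"ty": -0.003,"tz": 0,"yaw": 0,"hand": -1},
    {"tx": 0,"ty": 0,"tz": 0,"yaw": 0,"hand": -1}
  ]
}}

```text
time: 15.55
position: [0.5052, -0.301, 0.0894]
eef_rot: [179.7, -0.2, 5.7]
wrist_force: [-2.3, -11.4, 3.6]
finger_gap: 0.137
grasp_force: 22.6
```

```bash
python3 r.py
```

```text
15.55 yaw 5.73 T [-1.977  0.509 -0.246] F [ -2.3 -11.4   3.6] tau6 -0.167
```

The end stop is felt (11 N at y = −0.301, 12 mm from the start). I'll let go and lift clear.

Request:
{"name": "servo_tool", "arguments": {
  "series": [
    {"tx": 0,"ty": 0,"tz": 0,"yaw": 0,"hand": -0.1},
    {"tx": 0,"ty": 0,"tz": 0,"yaw": 0,"hand": -0.1},
    {"tx": 0,"ty": 0,"tz": 0,"yaw": 0,"hand": -0.1},
    {"tx": 0,"ty": 0,"tz": -0.04,"yaw": 0,"hand": -0.1},
    {"tx": 0,"ty": 0,"tz": -0.05,"yaw": 0,"hand": -0.1}
  ]
}}

```text
time: 15.97
position: [0.5025, -0.297, 0.1311]
eef_rot: [-179.8, 0.2, 5.7]
wrist_force: [0.2, -0.6, -0.1]
finger_gap: 0.454
grasp_force: 0.0
```

Request:
{"name": "servo_tool", "arguments": {
  "series": [
    {"tx": 0,"ty": 0,"tz": -0.06,"yaw": 0,"hand": -0.1},
    {"tx": 0,"ty": 0,"tz": -0.06,"yaw": 0,"hand": -0.1},
    {"tx": 0,"ty": 0,"tz": 0,"yaw": 0,"hand": -0.1},
    {"tx": 0,"ty": 0,"tz": 0,"yaw": 0,"hand": -0.1}
  ]
}}

```text
time: 16.3
position: [0.5048, -0.2985, 0.1943]
eef_rot: [179.9, -0.2, 5.7]
wrist_force: [0.0, -0.7, -0.6]
finger_gap: 0.45
grasp_force: 0.0
```

```bash
python3 - <<'E'
from h import *
s=st()
p=optics.get_image("wrist"); cv2.imwrite("pics/w7.png",p["color"])
for t in("dial_grip","lock_tab"):
    r=optics.tip_of(p,t); print([(np.round(x["location"],4),round(x["conf"],2)) for x in r[:2]])
E
```

```text
time 16.3
position [ 0.505 -0.298  0.194]
eef_rot [ 1.79878e+02 -1.79000e-01  5.70100e+00]
wrist_force [ 0.032 -0.679 -0.647]
wrist_torque [-0.015  0.004 -0.003]
finger_gap 0.45
grasp_force 0.0
[]
[(array([ 0.5001, -0.3034,  0.0743]), 0.65)]
```

View pics/w7.png

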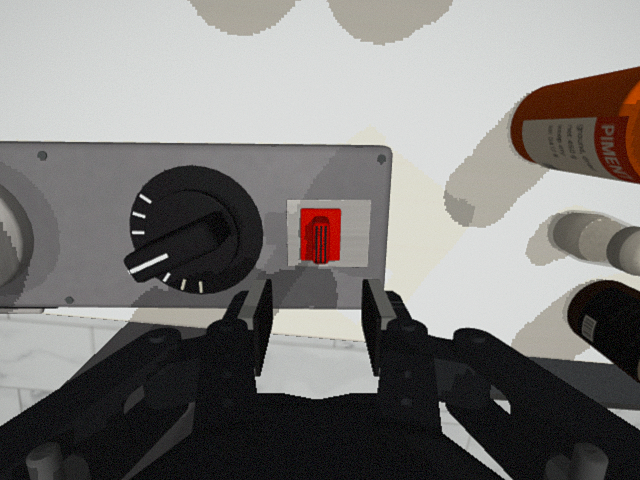

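The tab at (320,235) has shifted towards the dial on its plate (columns 287–370), the jars stand where they were, and the gripper is clear.

```bash
python3 -c "
from plant import ctrl
print(ctrl.job_done())"
```

```text
the job is handed in; nothing more can be done
None
```

I turned the dial to its zero stop (torque peaked at about 0.49 N m), then back four clicks. I then slid the lock tab home to its end stop, about 12 mm, and let go; the jars weren't touched. The job is handed in, but no verdict came back.

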